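# Mesh the seed carousel on the budgie feeder's splined spindle and keep it pressed

### The arm

A 6-joint arm with a two-finger parallel gripper is mounted at the origin on the work surface. World frame = base frame: x ahead of the robot, y to its left, z up, the work surface at z = 0. Lengths are in mm, angles in degrees, forces in N, time in s.
With the tool pointing down it reaches from about 350 to 850 mm from the base axis. Payload 8.1 kg.
Tool frame: the origin (TCP) lies at the centre of the arm's flange, where the gripper is bolted on; the fingertips stand 173 mm ahead of it and the grasp point (between the pads) lies 155 mm ahead of it; z points along the fingers, y is the line along which they close (so a half turn about z gives the same grasp; the last joint's range is limited). The gripper opens to 85 mm and grips with 20 to 120 N. Pads are 22 mm wide; open, the fingers measure 114 mm over their backs; the gripper's body (76 mm by 85 mm) begins 54 mm behind the grasp point. The pads swing forward as they close: fully open they stand 13 mm farther back than shut.
Start: joints at [60.138, 7.471, 85.268, -0, 87.261, -4.893], TCP at [253.262, 543.935, 404.692] pointing down, gripper open.
Joint ranges: [-169.43, 169.43], [-51.17, 129.36], [1.28, 143.12], [-76.62, 256.62], [0, 156.53], [-152.29, 152.29]. Speed limits (degrees/s): [136.94, 136.94, 159.86, 180, 180, 180].

### API

Orientations are given as [roll, pitch, yaw] about the fixed x, y, z axes, in that order (R = Rz(yaw) Ry(pitch) Rx(roll)).
In Python, from bench import * gives the robot as it stands.
- The arm moves only by the shell command python3 -m jog 'ROWS' [FORCE]. ROWS is text: rows parted by semicolons, each of 7 numbers parted by spaces: the shift along the tool's x, y, z scaled (see below), then the turn, a rotation vector about the tool's x, y, z scaled (see below), then the closure, from -1 (fully open) to 1 (shut). In form: tx ty tz wx wy wz hand; .... A call has 1 to 5 rows; each row shifts and turns the commanded pose from where the row before left it, along the tool's axes as they then stand; what a row does not reach is not made up. The controller multiplies each number of a shift by 0.1 m and each number of a turn by 60 degrees. A row lasts 1/8 s, in which the tool goes at most 62.5 mm and 10.7 degrees, less where a joint would pass 70% of its speed; a pose out of reach is approached as far as the arm can. A call with a number of a shift or a turn outside -1 to 1 is refused whole. A call with a gripper value outside its range is refused whole. The fingers move at their own pace and stop on an object; FORCE is the grip in N (left out, the last holds). Time passes only in rows, so rows that do not move let the fingers close. It gives the time, the measured TCP pose, the force, the opening and the grip force at its end, in the units of the state.
- sense(): the state, without advancing time (a new reading comes with each control period).
- snapshot(name): name is "side" or "top" or "wrist"; returns a dict with "img" (400x640x3 uint8, red, green, blue), "fx", "fy", "cx", "cy" (pixels), "dist" ([k1, k2, p1, p2, k3] as OpenCV has them; the pictures are not rectified), "extrinsics" (4x4, takes a point from camera to world coordinates). Camera axes: x right, y down, z forward; pixel columns grow to the right and rows downward; lengths in mm; the calibration is good to about 2 mm. A picture is of the moment at which its call begins. There is no depth.
- hand_in(): hands the job in; it is judged then, once.
The state is a dict: "time": time; "joint_pos": joint angles; "qd": joint speeds; "joint_efforts": joint torques, N m; "tool_pos": TCP position; "tcp_rot": TCP orientation; "ft_force": force on the tool from outside, world axes, zero at the start; "wrist_torque": the same for the moment, N m; "finger_gap": finger opening in mm; "grip_force": force on a finger pad.
Only numpy, scipy, OpenCV 4.12 (cv2) and the standard library are available. Lean on these libraries where they do the work, as an engineer would, in place of code of your own. Each camera call takes 0.05 s, during which the arm holds its last target. There are 200 camera calls.

### The job

Put the grey six-pocket seed carousel back on the budgie feeder's drive: lift it by its grip, turn it until its cross-shaped bore meshes with the cross-shaped spindle, slide it home, and push it on down until the sprung plate under it is all the way in. Finish while still gripping the carousel and keeping the plate pressed down, do not let go. Leave the other things on the table where they are.

Things in the scene. Friction and masses are not known exactly. Their poses are not given: they have to be found in the camera images.
- carousel_grip (a point): Seed carousel (loose, grey plastic, 0.15-0.31 kg): round dish 124 mm wide, rim 20 mm high, six pockets, standing on its underside. Its square central hub (44 mm wide) tops out 46 mm above the underside; on it stands a flat upright grip, 42 mm long (x), 14 mm thick (y), from 46 to 84 mm above the underside. Point: on the axis inside the grip, 68 mm above the underside; z up.
- carousel_bore (a point): Centre of the carousel's underside, same axes as carousel_grip: mouth of its blind cross-shaped bore, 40 mm deep. The bore is two crossing slots along x and y (so in line with and across the grip), each 35 mm long and 11.5 mm wide.
- spindle (a point): Top centre of the steel spindle of the feeder drive (a fixed white drum 150 mm wide, 40 mm high), 74 mm above the table. From above it is a cross: two bars along x and y of this frame, each 32 mm long, 9 mm thick, rounded on top; it does not turn. It fits the bore in any of four quarter turns, about 1.2 mm play each side; a misaligned carousel stays lying on top of it.
- plate (a joint): Sprung aluminium ring plate on the drum around the spindle (110 mm outer, 46 mm inner diameter): 0 up (its top 50 mm above the table), 0.008 m all the way in (42 mm). Spring force 4 N at 0, 10 N at 0.008. The meshed carousel's underside lies on it and goes down with it; its weight alone does not press it.
- tea_glass: Bystander: amber tea glass, 56 mm across, 80 mm high, standing; origin under its centre.
- nest_bowl: Bystander: pale blue ceramic nest bowl, 104 mm across, 50 mm high; origin under its centre.
- ring_perch: Bystander: bamboo ring perch lying flat, 120 mm across, 13 mm high; origin under its centre.
- dustpan: Bystander: small aluminium dustpan, 210 mm long along its x (handle to -x), 130 mm wide, 35 mm high; origin on the underside, just behind the pan.
- feeding_tube: Bystander: grey plastic feeding tube standing on end, 36 mm across, 110 mm high; origin under its centre.
- seed_jar: Bystander: glass seed jar, 68 mm across, 100 mm high; origin under its centre.
- seed_scoop: Bystander: spoon-shaped steel seed scoop with a wooden handle, lying along its x, 160 mm long; origin under its middle.

How it is judged (in metres and radians):
On the way, in this order (a step that is already met when the one before it is completed fails the run):
1. the carousel is lifted by the fingers, clear of the table (height (world z) of carousel_grip above 0.128 m and contact force between the fingers and carousel above 1 N), for 0.1 s.
2. the carousel is meshed with the spindle and slid down onto the plate (horizontal distance between carousel_grip and spindle below 0.004 m and angle between carousel_grip's own z axis and vertical below 0.06 rad and (angle between the x axis of carousel_grip and the x axis of spindle, either way round below 0.15 rad or angle between the x axis of carousel_grip and the y axis of spindle, either way round below 0.15 rad) and z of carousel_grip in the frame of spindle below 0.048 m), for 0.1 s.
At the end, for the whole second after the job is handed in: The carousel sits meshed on the spindle (axes within 4 mm, level within 0.06 rad, a slot along a spindle bar within 0.15 rad), still held by the fingers (over 2 N) and at rest, pressing the sprung plate at least 6 of its 8 mm down; no bystander has been moved more than 30 mm or tipped over (horizontal distance between carousel_grip and spindle below 0.004 m and angle between carousel_grip's own z axis and vertical below 0.06 rad and (angle between the x axis of carousel_grip and the x axis of spindle, either way round below 0.15 rad or angle between the x axis of carousel_grip and the y axis of spindle, either way round below 0.15 rad) and z of carousel_grip in the frame of spindle below 0.04 m and value of joint plate above 0.006 m and contact force between the fingers and carousel above 2 N and linear speed of carousel below 0.03 m/s and angle between each of tea_glass, feeding_tube, seed_jar's own z axis and vertical below 0.2 rad); the arm keeps its last pose, push and grip.
It fails at once if a bystander is moved more than 30 mm (distance of any of tea_glass, nest_bowl, ring_perch, dustpan, feeding_tube, seed_jar, seed_scoop from where it was at the start of the episode above 0.03 m).
It also fails if it takes over 40 s, if anything falls off the work surface, if the arm or the gripper's body presses on something with over 40 N, if the wrist force passes 120 N, or if a joint passes its speed limit or range.

## Working session

There is one attempt and no reset: what is moved stays moved. The work goes in short steps, Python scripts to look and compute and a shell command to move; the robot and the scene stay as the last step left them, time stands still between calls to the robot, and variables do not carry over. Pictures are saved under pics/ and viewed, at most 10 in all, crops included, and the job is handed in when it is done.

```bash
mkdir -p pics; ls; python3 - <<'E'
from bench import *
import cv2,numpy as np,pickle
for n in ["top","side"]:
    s=snapshot(n); pickle.dump(s,open(f"{n}0.pkl","wb")); cv2.imwrite(f"pics/{n}0.png",s["img"][:,:,::-1]); print(n,s["fx"],s["dist"],np.round(s["extrinsics"],3).tolist())
print(sense())
E
```

```text
pics
top 385.98238781631835 [0.01733978 0.         0.         0.         0.        ] [[0.051, -0.977, 0.207, 341.404], [-0.999, -0.05, 0.008, -21.674], [0.002, -0.207, -0.978, 1217.088], [0.0, 0.0, 0.0, 1.0]]
side 421.7000103979941 [-0.04240425  0.          0.          0.          0.        ] [[0.999, -0.04, 0.035, 520.577], [-0.053, -0.672, 0.739, -1042.812], [-0.007, -0.74, -0.673, 1030.291], [0.0, 0.0, 0.0, 1.0]]
{'time': 0.1, 'joint_pos': array([ 6.01378317e+01,  7.51209607e+00,  8.53241209e+01,  3.62634770e-04,
        8.72618992e+01, -4.89055333e+00]), 'qd': array([ 0.01595002, -0.05160931, -0.1125549 ,  0.01244688,  0.03587857,
        0.1356616 ]), 'joint_efforts': array([-2.93155945e-04, -5.70955575e+01, -5.01937795e+01, -3.22888918e-04,
        8.41390633e-03,  1.78369839e-05]), 'tool_pos': array([253.15153024, 543.74863011, 403.7250094 ]), 'tcp_rot': array([-1.79902272e+02, -8.72553106e-03,  1.55028360e+02]), 'ft_force': array([-0.17933532, -1.15665923, -0.67750564]), 'wrist_torque': array([ 0.03179595, -0.016626  ,  0.02088276]), 'grip_force': 0.0, 'finger_gap': 85.53095513760982}
```

View pics/top0.png

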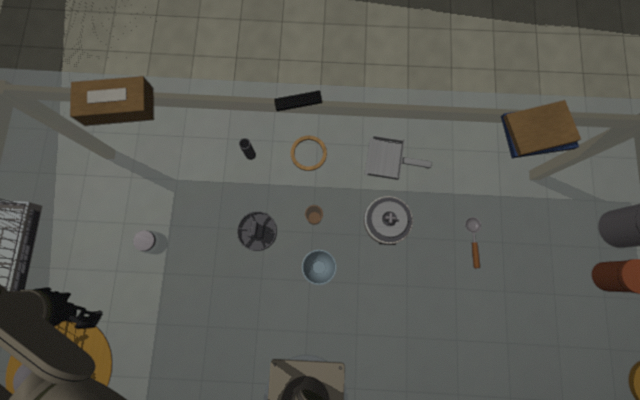

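View pics/side0.png

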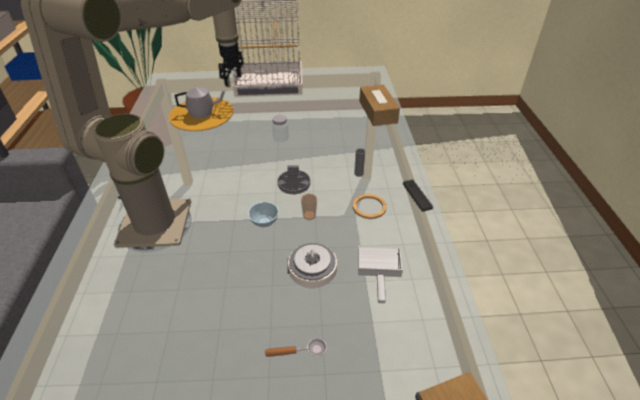

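The top view shows the carousel at about (258,231), the drum with its spindle at (388,220), the tea glass at (314,215) and the bowl at (319,267). In the side view the carousel is at (294,180) and the drum at (312,262).

```bash
cat > h.py <<'E'
import cv2,numpy as np
def ray(s,u,v):
    K=np.array([[s["fx"],0,s["cx"]],[0,s["fy"],s["cy"]],[0,0,1.]])
    p=cv2.undistortPoints(np.array([[[u,v]]],float),K,np.array(s["dist"],float))[0,0]
    E=np.array(s["extrinsics"]); d=E[:3,:3]@[p[0],p[1],1]
    return E[:3,3],d/np.linalg.norm(d)
def onz(s,u,v,z):
    o,d=ray(s,u,v); return o+d*(z-o[2])/d[2]
def proj(s,P):
    K=np.array([[s["fx"],0,s["cx"]],[0,s["fy"],s["cy"]],[0,0,1.]]); E=np.linalg.inv(s["extrinsics"])
    return cv2.projectPoints(np.array(P,float).reshape(-1,1,3),cv2.Rodrigues(E[:3,:3])[0],E[:3,3],K,np.array(s["dist"],float))[0][:,0]
E
python3 - <<'E'
from h import *
import pickle
t=pickle.load(open("top0.pkl","rb")); a=pickle.load(open("side0.pkl","rb"))
print("car",onz(t,258,231,20),onz(a,294,182,20)); print("drum",onz(t,388,220,45),onz(a,312,264,40),onz(a,312,256,74),onz(t,390,218,74))
for n,u,v,z in [("glass",314,215,70),("bowl",319,267,40),("jar",146,241,90),("tube",248,149,60),("perch",309,153,5)]: print(n,onz(t,u,v,z).round())
c=np.hstack([cv2.resize(t["img"][190:260,y:y+70],(400,400),interpolation=3) for y in (223,354)])
cv2.imwrite("pics/c0.png",c[:,:,::-1])
E
```

```text
car [482.38512697 175.22582563  20.        ] [485.96092706 163.99134543  20.        ]
drum [ 533.50479619 -224.18505437   45.        ] [ 536.55411157 -243.74802378   40.        ] [ 537.24170969 -241.35002757   74.        ] [ 535.11360224 -225.06960722   74.        ]
glass [533.   3.  70.]
bowl [381. -20.  40.]
jar [429. 485.  90.]
tube [734. 222.  60.]
perch [750.  32.   5.]
```

View pics/c0.png

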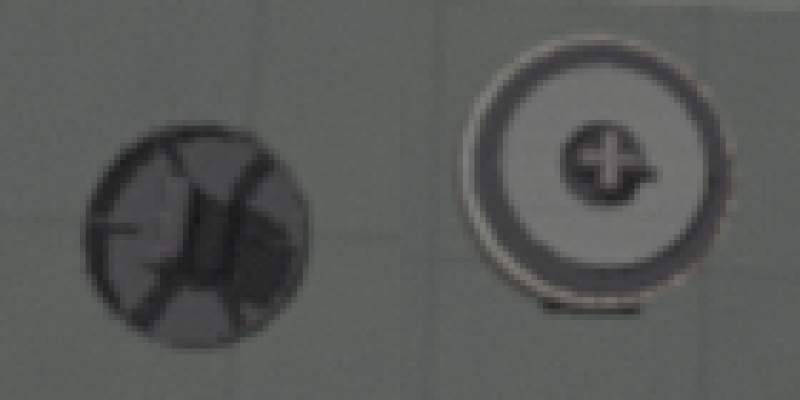

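The crop shows the carousel's grip running nearly along image vertical, which is world x. The spindle cross is nearly axis-aligned. Carousel is at about (483,172) and the drum at about (535,-228). Next I'll move above the carousel.

```bash
python3 -m jog '-0.46 -0.30 0 0 0 0 -1;-0.46 -0.30 0 0 0 0 -1;-0.46 -0.30 0 0 0 0 -1;-0.46 -0.30 0 0 0 0 -1;-0.46 -0.30 0 0 0 0 -1' 40; python3 -m jog '-0.46 -0.30 0 0 0 0 -1;-0.46 -0.30 0 0 0 0 -1;-0.45 -0.30 0 0 0 -0.15 -1;0 0 0 0 0 -0.15 -1;0 0 0 0 0 -0.11 -1'
python3 - <<'E'
from bench import *
import cv2,numpy as np,pickle
s=snapshot("wrist"); pickle.dump(s,open("w1.pkl","wb")); cv2.imwrite("pics/w1.png",s["img"][:,:,::-1]); print(s["extrinsics"].round(3) if hasattr(s["extrinsics"],"round") else s["extrinsics"]);q=sense();print(q["tool_pos"],q["tcp_rot"],q["joint_pos"])
E
```

```text
time: 0.72
tool_pos: [398.9, 309.2, 404.3]
tcp_rot: [-180.0, -0.0, 155.0]
ft_force: [2.2, -0.6, 0.4]
finger_gap: 85.3
grip_force: 0.0
time: 1.35
tool_pos: [484.9, 170.4, 404.1]
tcp_rot: [-180.0, -0.1, 179.8]
ft_force: [-0.8, 0.7, 0.1]
finger_gap: 85.1
grip_force: 0.0
[[ 4.00000e-03  9.50000e-01  3.13000e-01  4.04046e+02]
 [ 1.00000e+00 -4.00000e-03 -2.00000e-03  1.69597e+02]
 [-1.00000e-03  3.13000e-01 -9.50000e-01  3.73343e+02]
 [ 0.00000e+00  0.00000e+00  0.00000e+00  1.00000e+00]]
[484.7685294  170.7836273  404.14674435] [-1.79989403e+02 -5.92491475e-02 -1.79903240e+02] [ 1.36888971e+01 -5.89834353e+00  9.88171122e+01  3.62871110e-03
  8.71413114e+01 -7.64080511e+01]
```

View pics/w1.png

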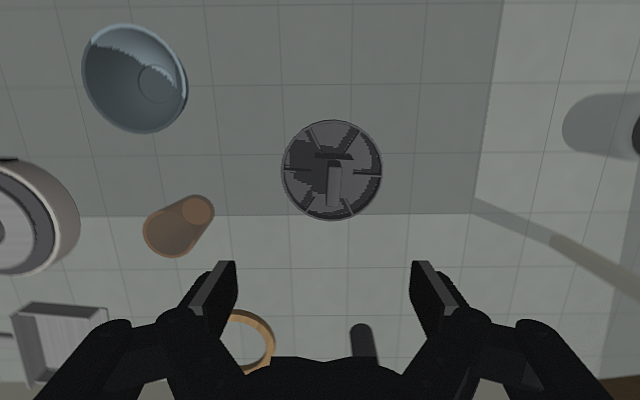

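The wrist view shows the carousel at (332,170), its grip a strip around (335,185) running up-down, and the drum partly in view at left. Zooming in on the grip.

```bash
python3 - <<'E'
from h import *
import pickle
s=pickle.load(open("w1.pkl","rb"));g=cv2.cvtColor(s["img"],cv2.COLOR_RGB2GRAY)
c=s["img"][115:225,277:387]; c=cv2.resize(c,(600,600),interpolation=cv2.INTER_NEAREST)
c=cv2.convertScaleAbs(c,alpha=1.8)
cv2.imwrite("pics/c1.png",c[:,:,::-1])
for x,y,z in [(483,173,0)]: print(proj(s,[x,y,z]))
for z in (0,20,46,84): print(z,onz(s,332,170,z))
E
```

```text
[[326.32130741 170.50308485]]
0 [482.38433414 180.17216349   0.        ]
20 [478.18774916 179.60567866  20.        ]
46 [472.73218869 178.86924839  46.        ]
84 [464.75867722 177.79292721  84.        ]
```

View pics/c1.png

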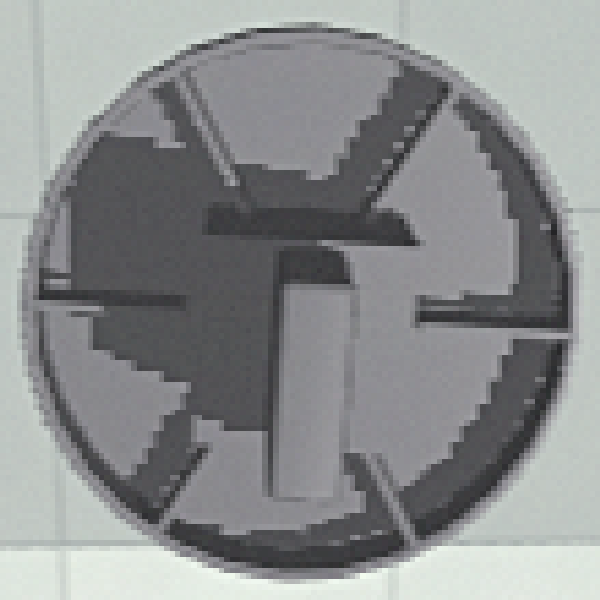

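The grip's top face runs from crop (320,283) to (309,497), and the rim circle's centre is at crop (303,301).

```bash
python3 - <<'E'
from h import *
import pickle
s=pickle.load(open("w1.pkl","rb"));k=110/600
P=[onz(s,277+u*k-.4,115+v*k-.4,84) for u,v in [(320,283),(309,497)]]
print(P,(P[0]+P[1])/2,np.linalg.norm(P[1]-P[0]),np.degrees(np.arctan2(*(P[1]-P[0])[[1,0]])))
C=[(285,283),(355,283),(345,497),(272,497)]
print([onz(s,277+u*k-.4,115+v*k-.4,84).round(1) for u,v in C])
print("rim",onz(s,277+303*k-.4,115+301*k-.4,20))
E
```

```text
[array([461.28944944, 180.96113158,  84.        ]), array([501.65595816, 179.24597328,  84.        ])] [481.4727038  180.10355243  84.        ] 40.40293051252018 -2.4330134131092005
[array([461.3, 174.7,  84. ]), array([461.3, 187.2,  84. ]), array([501.7, 186. ,  84. ]), array([501.6, 172.3,  84. ])]
rim [477.92556233 179.78362696  20.        ]
```

```bash
python3 -m jog '0.04 0.09 0.5 0 0 0.04 -1;0 0 0.5 0 0 0 -1;0 0 0.5 0 0 0 -1;0 0 0.3 0 0 0 -1;0 0 0 0 0 0 -1' 60;  python3 -m jog '0 0 0 0 0 0 1;0 0 0 0 0 0 1;0 0 0 0 0 0 1;0 0 0 0 0 0 1;0 0 0 0 0 0 1' 60
```

```text
time: 2.02
tool_pos: [478.9, 180.2, 221.6]
tcp_rot: [-179.9, -0.4, 177.2]
ft_force: [0.1, 0.3, 0.2]
finger_gap: 85.4
grip_force: 0.0
time: 2.65
tool_pos: [481.2, 180.6, 225.6]
tcp_rot: [180.0, 0.1, 177.2]
ft_force: [-1.5, -0.2, 6.6]
finger_gap: 13.4
grip_force: 60.9
```

```bash
python3 -m jog '0 0 -0.1 0 0 0 1;0 0 -0.3 0 0 0 1;0 0 -0.45 0 0 0 1;0 0 -0.4 0 0 0 1;0 0 -0.1 0 0 0 1' 80
python3 - <<'E'
from h import *
from bench import *
import pickle
s=snapshot("wrist");t=snapshot("top");pickle.dump((s,t),open("w2.pkl","wb"))
q=sense();print(q["tool_pos"],q["tcp_rot"],q["finger_gap"],q["ft_force"],q["joint_pos"])
c=cv2.resize(s["img"],(640,400)); cv2.imwrite("pics/w2.png",c[:,:,::-1])
E
```

```text
time: 3.28
tool_pos: [481.4, 180.6, 362.9]
tcp_rot: [179.9, 0.3, 177.2]
ft_force: [0.2, 0.9, -2.4]
finger_gap: 12.9
grip_force: 78.3
[480.85534952 180.50264197 360.34144759] [1.79976127e+02 8.46668796e-02 1.77231258e+02] 12.779553404654992 [-0.1032107   0.27675949 -2.57305413] [ 1.48550879e+01 -4.60296190e+00  1.02204952e+02 -2.90788880e-03
  8.23100892e+01 -7.23758009e+01]
```

View pics/w2.png

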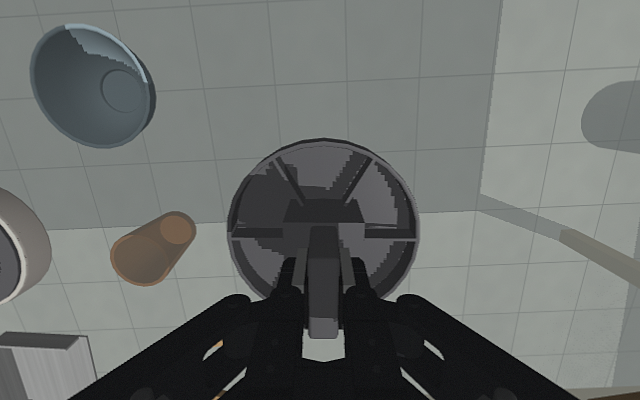

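The carousel is held level between the fingers, with the bowl and glass untouched. The spindle is out of view to the left, so I'll move toward the drum to get it in sight.

```bash
python3 -m jog '-0.13 -0.4 0 0 0 0 1;-0.13 -0.55 0 0 0 0 1;-0.13 -0.55 0 0 0 0 1;-0.13 -0.55 0 0 0 0 1;-0.13 -0.4 0 0 0 0 1'
python3 -m jog '0 0 0 0 0 0 1;0 0 0 0 0 0 1'
python3 - <<'E'
from h import *
from bench import *
import pickle
s=snapshot("wrist");pickle.dump(s,open("w3.pkl","wb"))
q=sense();print(q["tool_pos"],q["tcp_rot"],q["finger_gap"],q["joint_pos"])
p=proj(s,[535,-228,74])[0];print(p)
u,v=[int(x) for x in p]
u0,v0=max(u-70,0),max(v-70,0);c=s["img"][v0:v0+140,u0:u0+140];print(u0,v0)
a=cv2.resize(c,None,fx=4,fy=4,interpolation=cv2.INTER_NEAREST)
cv2.imwrite("pics/c3.png",a[:,:,::-1])
E
```

```text
time: 4.0
tool_pos: [533.0, -69.5, 356.7]
tcp_rot: [180.0, -0.2, 177.2]
ft_force: [0.6, -0.5, -1.7]
finger_gap: 12.7
grip_force: 78.5
time: 4.25
tool_pos: [533.1, -67.1, 357.4]
tcp_rot: [179.9, -0.2, 177.2]
ft_force: [-0.5, 0.4, -2.2]
finger_gap: 12.7
grip_force: 78.8
[533.22304346 -66.58708791 357.88608904] [ 1.79947720e+02 -1.72014753e-01  1.77256251e+02] 13.088098976129142 [-1.25933833e+01 -6.15434195e-01  9.86021211e+01  2.22912388e-02
  8.21917361e+01 -9.98526185e+01]
[144.83621588 212.26319588]
74 142
```

View pics/c3.png

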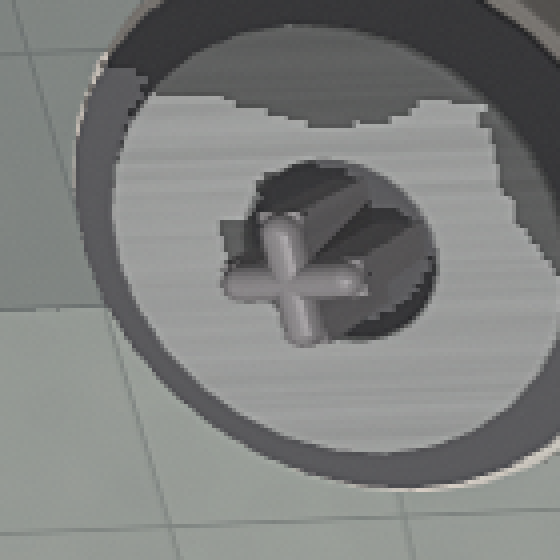

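The spindle cross is clear: arm tips at crop (232,281), (352,278), (281,222) and (304,340), at scale 4. Next I'll work out the spindle pose, and find the carousel centre in the hand from its rim in the lift picture.

```bash
cat > fit.py <<'E'
from h import *
def circ(s,c,z,R,lo,hi,angs,sign):
    g=cv2.GaussianBlur(cv2.cvtColor(s["img"],cv2.COLOR_RGB2GRAY),(3,3),0).astype(np.float32)
    r=np.arange(lo,hi,.25); c=np.array(c,float)
    for it in range(3):
        pts=[]
        for a in np.radians(angs):
            P=np.c_[c[0]+r*np.cos(a),c[1]+r*np.sin(a),0*r+z]; uv=proj(s,P).astype(np.float32)
            pr=cv2.remap(g,uv[:,0].reshape(1,-1),uv[:,1].reshape(1,-1),cv2.INTER_LINEAR)[0]
            d=(pr[6:]-pr[:-6])*sign; i=d.argmax(); 
            if d[i]>12: pts.append((a,r[i+3]))
        A=np.array(pts); M=np.c_[np.cos(A[:,0]),np.sin(A[:,0]),np.ones(len(A))]; w=np.ones(len(A),bool)
        for _ in range(6):
            x=np.linalg.lstsq(M[w],A[w,1],rcond=None)[0]; e=abs(M@x-A[:,1]); w=e<max(1.2,np.median(e)*2)
        c+=x[:2]
    return c,x[2],w.sum(),len(A)
E
python3 - <<'E'
from fit import *
import pickle
s,t=pickle.load(open("w2.pkl","rb")); w=pickle.load(open("w3.pkl","rb")); w1=pickle.load(open("w1.pkl","rb"))
for n,a in [("all",np.arange(0,360,4)),("+sides",np.arange(-110,111,4)),("sides",np.r_[60:120:3,240:300:3])]:
    print(n,"held rim",circ(s,(481,180.5),155.3,62,50,75,a,1),"rim table",circ(w1,(481,180),20,62,50,75,a,1))
    print(n,"plate",circ(w,(535,-228),50,55,45,65,a,-1))
k=.25; f=lambda u,v,z=74:onz(w,74+u*k-.4,142+v*k-.4,z)
print("arms",f(232,281),f(352,278),f(281,222),f(304,340),"c",f(291,281))
E
```

```text
all held rim (array([482.8688988 , 179.67403303]), np.float64(62.44368582376532), np.int64(60), 76) rim table (array([481.41186751, 177.84260164]), np.float64(61.13201058668185), np.int64(69), 90)
all plate (array([ 535.55994144, -228.01446546]), np.float64(54.38747547137403), np.int64(77), 90)
+sides held rim (array([485.06006465, 179.03758165]), np.float64(61.55274847028899), np.int64(34), 41) rim table (array([483.70710604, 179.68982324]), np.float64(58.8248020338102), np.int64(48), 56)
+sides plate (array([ 535.64972887, -228.11891242]), np.float64(54.3754685929329), np.int64(51), 56)
sides held rim (array([485.60889765, 178.8657489 ]), np.float64(61.52499999999999), np.int64(40), 40) rim table (array([482.27772949, 179.70871938]), np.float64(59.068926442741635), np.int64(30), 40)
sides plate (array([ 535.88021413, -228.03214581]), np.float64(54.39400698966312), np.int64(31), 40)
arms [ 534.02718123 -239.76218934   74.        ] [ 534.64613314 -212.74866381   74.        ] [ 520.92359939 -225.56052587   74.        ] [ 548.91861117 -226.8978054    74.        ] c [ 534.67820191 -226.552993     74.        ]
```

```bash
python3 -m jog '-0.03 -0.40 0 0 0 -0.01 1;-0.02 -0.41 0 0 0 0 1;-0.02 -0.40 0 0 0 0 1;-0.02 -0.40 0.2 0 0 0 1;0 0 0.2 0 0 0 1'
python3 -m jog '0 0 0 0 0 0 1;0 0 0 0 0 0 1;0 0 0 0 0 0 1'
python3 - <<'E'
from fit import *
from bench import *
q=sense();print(q["tool_pos"],q["tcp_rot"],q["joint_pos"])
import pickle
w=snapshot("wrist");t=snapshot("top");a=snapshot("side");pickle.dump((w,t,a),open("w4.pkl","wb"))
T=q["tool_pos"]
for n,an in [("all",np.arange(0,360,4)),("sides",np.r_[40:140:3,220:320:3])]: print(n,circ(w,T[:2],T[2]-205.6,62,50,75,an,1))
cv2.imwrite("pics/w4.png",np.hstack([cv2.resize(a["img"][190:310,250:370],(400,400)),cv2.resize(w["img"],(400,400))])[:,:,::-1])
E
```

```text
time: 4.92
tool_pos: [536.2, -229.7, 318.8]
tcp_rot: [-180.0, 0.0, 177.8]
ft_force: [-0.2, 0.5, -3.3]
finger_gap: 13.1
grip_force: 79.3
time: 5.3
tool_pos: [536.8, -227.7, 320.9]
tcp_rot: [-180.0, 0.1, 177.9]
ft_force: [-0.6, 0.4, -2.0]
finger_gap: 13.1
grip_force: 79.2
[ 536.82565287 -227.7346427   320.90611615] [-1.79961155e+02  9.44225986e-02  1.77913741e+02] [-2.80270914e+01  7.90366512e+00  9.36714186e+01  6.50764191e-03
  7.83230146e+01 -1.15942112e+02]
all (array([ 536.48736097, -229.04596481]), np.float64(61.71699280652059), np.int64(42), 76)
sides (array([ 537.63531362, -229.37640809]), np.float64(61.39013978900166), np.int64(47), 67)
```

View pics/w4.png

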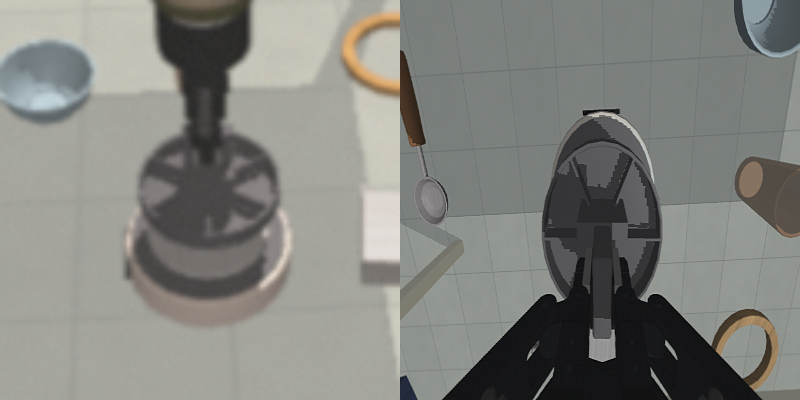

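The carousel hangs level over the drum, and the side view shows it roughly concentric. I'll shift slightly and go down gently.

```bash
python3 -m jog '0.02 0.01 0 0 0 0 1;0 0 0.06 0 0 0 1;0 0 0.06 0 0 0 1;0 0 0.06 0 0 0 1;0 0 0 0 0 0 1'; python3 -m jog '0 0 0.03 0 0 0 1;0 0 0.03 0 0 0 1;0 0 0 0 0 0 1'
```

```text
time: 6.08
tool_pos: [534.0, -227.4, 300.6]
tcp_rot: [180.0, -0.1, 177.8]
ft_force: [0.2, -0.2, -2.3]
finger_gap: 12.9
grip_force: 79.3
time: 6.45
tool_pos: [534.3, -227.5, 295.4]
tcp_rot: [180.0, -0.0, 177.8]
ft_force: [0.1, 0.1, -2.4]
finger_gap: 12.6
grip_force: 79.3
```

```bash
python3 -m jog '0 0 0.03 0 0 0 1;0 0 0.03 0 0 0 1;0 0 0 0 0 0 1'; python3 -m jog '0 0 0.03 0 0 0 1;0 0 0.03 0 0 0 1;0 0 0 0 0 0 1'
```

```text
time: 6.82
tool_pos: [534.3, -227.5, 289.4]
tcp_rot: [180.0, -0.0, 177.8]
ft_force: [1.0, 0.0, -3.4]
finger_gap: 13.3
grip_force: 79.3
time: 7.2
tool_pos: [534.3, -227.5, 283.4]
tcp_rot: [180.0, 0.0, 177.8]
ft_force: [1.5, 0.9, -2.9]
finger_gap: 12.9
grip_force: 79.2
```

It's sliding in with hardly any side force. Continuing down onto the plate.

```bash
python3 -m jog '0 0 0.03 0 0 0 1;0 0 0.03 0 0 0 1;0 0 0.01 0 0 0 1;0 0 0 0 0 0 1;0 0 0 0 0 0 1' 100; python3 -m jog '0 0 0.02 0 0 0 1;0 0 0.02 0 0 0 1;0 0 0.02 0 0 0 1;0 0 0 0 0 0 1'
```

```text
time: 7.82
tool_pos: [534.3, -227.5, 276.6]
tcp_rot: [180.0, -0.0, 177.8]
ft_force: [-0.3, -1.2, -3.3]
finger_gap: 12.4
grip_force: 99.4
time: 8.32
tool_pos: [534.4, -227.6, 271.0]
tcp_rot: [-180.0, 0.0, 177.8]
ft_force: [-2.3, 2.2, 4.4]
finger_gap: 12.4
grip_force: 100.7
```

```bash
python3 -m jog '0 0 0.02 0 0 0 1;0 0 0.01 0 0 0 1;0 0 0 0 0 0 1'; python3 -m jog '0 0 0.01 0 0 0 1;0 0 0 0 0 0 1;0 0 0 0 0 0 1'
```

```text
time: 8.7
tool_pos: [534.4, -227.6, 268.3]
tcp_rot: [-180.0, 0.0, 177.8]
ft_force: [-3.8, 1.0, 6.1]
finger_gap: 12.7
grip_force: 101.0
time: 9.07
tool_pos: [534.4, -227.6, 267.7]
tcp_rot: [-180.0, 0.0, 177.8]
ft_force: [-4.1, 1.5, 9.7]
finger_gap: 13.0
grip_force: 101.4
```

```bash
python3 -m jog '0 0 0.02 0 0 0 1;0 0 0 0 0 0 1;0 0 0 0 0 0 1;0 0 0 0 0 0 1'
python3 - <<'E'
from bench import *
import cv2,numpy as np
a=snapshot("side")["img"];w=snapshot("wrist")["img"]
cv2.imwrite("pics/f.png",np.hstack([cv2.resize(a[190:310,250:370],(400,400)),cv2.resize(w,(400,400))])[:,:,::-1])
E
```

```text
time: 9.57
tool_pos: [534.6, -227.7, 267.6]
tcp_rot: [-180.0, 0.1, 177.8]
ft_force: [-11.5, 4.2, 22.4]
finger_gap: 12.5
grip_force: 103.6
```

View pics/f.png

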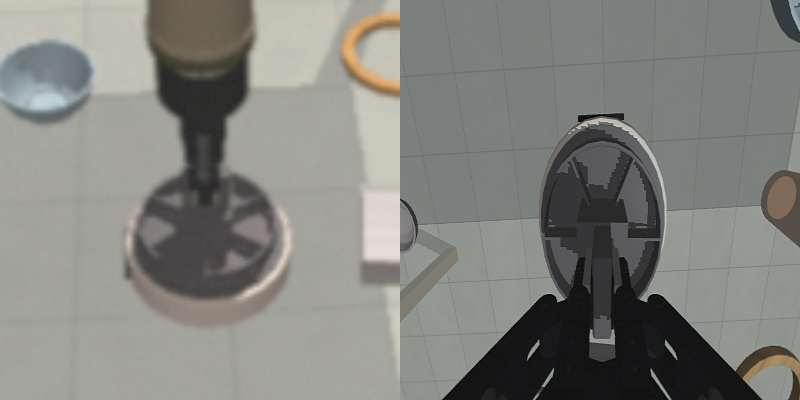

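The carousel sits down in the drum, level and centred. The tool stops at z = 267.6 mm, where the plate should be fully in, and pushing further only raises the force (net about 25 N). Handing in.

```bash
python3 -c "
from bench import *
print(hand_in())"
```

```text
the job is handed in; nothing more can be done
None
```

I handed the job in at about 9.7 s, with the carousel meshed on the spindle, still gripped at about 100 N, and the plate pressed to its stop; the hand-in gave no verdict.

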